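# Make up and press a coaster set in the pottery studio

## Task

Make up a coaster set on the sprung round packing stand: lay the cork pad on the middle of its plate first, then stack every stoneware coaster on the pad, flat and centred over the plate, with all the larger ones below the smaller ones, and set the knobbed wooden cover on top and let go of it. Then press straight down on the cover's knob until the stand's plate sinks to its stop, hold it there for a moment, and release, so that the neat centred stack is left standing on the raised plate. Leave the mug, the bowl and the roller where they are.

Things in the scene. Friction and masses are not known exactly. Their poses are not given: they have to be found in the camera images.
- plate_top (a point): centre of the upper face of the stand's round wooden plate (108 mm across, 12 mm thick; a thin darker ring 75 mm across marks the middle). The face is 50 mm above the bench when raised. The stand's grey foot below is 112 mm across and fixed to the bench, in a different place each time.
- plate (a joint): how far the sprung plate has sunk, m: 0 raised, 0.008 at its stop. It stays up under the weight of the whole set; pushing it to the stop takes a further 10 to 15 N on the stack, and the spring lifts it again when released.
- pad: round cork pad, brown, 68 mm across, 10 mm thick, 25 g; either face may be up. Origin at its middle (5 mm above what it lies on), z along its axis.
- large1: one of the larger round stoneware coasters, grey-beige, 68 mm across and 14 mm thick, about 0.1 kg, lying flat on the bench (some may be absent: None). Both faces are alike and either may be up. Origin at its middle (7 mm above what it lies on), z along its axis.
- large2: one of the larger round stoneware coasters, grey-beige, 68 mm across and 14 mm thick, about 0.1 kg, lying flat on the bench (some may be absent: None). Both faces are alike and either may be up. Origin at its middle (7 mm above what it lies on), z along its axis.
- large3: one of the larger round stoneware coasters, grey-beige, 68 mm across and 14 mm thick, about 0.1 kg, lying flat on the bench (some may be absent: None). Both faces are alike and either may be up. Origin at its middle (7 mm above what it lies on), z along its axis.
- small1: one of the smaller round stoneware coasters, grey-beige, 56 mm across and 14 mm thick, about 0.1 kg, lying flat on the bench (some may be absent: None). Both faces are alike and either may be up. Origin at its middle (7 mm above what it lies on), z along its axis.
- small2: one of the smaller round stoneware coasters, grey-beige, 56 mm across and 14 mm thick, about 0.1 kg, lying flat on the bench (some may be absent: None). Both faces are alike and either may be up. Origin at its middle (7 mm above what it lies on), z along its axis.
- small3: one of the smaller round stoneware coasters, grey-beige, 56 mm across and 14 mm thick, about 0.1 kg, lying flat on the bench (some may be absent: None). Both faces are alike and either may be up. Origin at its middle (7 mm above what it lies on), z along its axis.
- cover: wooden cover: a disc 68 mm across and 12 mm thick with an upright round knob in the middle, 30 mm across and 34 mm tall (flat knob top 46 mm above the underside), 90 g. Origin at the centre of its underside, z up through the knob.
- mug: bystander: white mug 80 mm across, 85 mm tall, beyond the work. Origin at the centre of its underside.
- bowl: bystander: terracotta bowl 110 mm across, 50 mm tall. Origin at the centre of its underside.
- roller: bystander: wooden hand roller lying along its own y, 220 mm long, 40 mm thick. Origin under its middle, on the bench.
Mind the look-alikes: they are no part of the job. Of the things shaped like the cover, the wooden one is meant.

How it is judged:
By the outcome, as a careful person would: the job done as asked, in the order asked, and still so for the second after the job is handed in, with the robot touching nothing.
Of large1, large2, large3, small1, small2, small3 only 4 to 6 are there at a start; the rules pass over those that are not, and their reading is None.
At some moment in a run one of large1, large2, large3, small1, small2, small3 may be knocked a few centimetres aside while the robot is not near it.
It also fails if it takes over 210 s, if anything falls off the work surface, if the arm or the gripper's body presses on something with over 40 N, if the wrist force passes 120 N, or if a joint passes its speed limit or range.

## Robot

A 6-joint arm with a two-finger parallel gripper is mounted at the origin on the work surface. World frame = base frame: x ahead of the robot, y to its left, z up, the work surface at z = 0. Lengths are in m, angles in rad, forces in N, time in s.
With the tool pointing down it reaches from about 0.325 to 0.9 m from the base axis. Payload 6.1 kg.
Tool frame: the origin (TCP) lies between the finger pads; the fingertips stand 25 mm ahead of it and the grasp point (between the pads) lies 6 mm ahead of it (arm.nose_length is the distance from the TCP to the fingertips, in m); z points along the fingers, y is the direction in which the jaws open and shut (so a half turn about z gives the same grasp; the last joint's range is limited). The gripper opens to 85 mm and grips with 20 to 120 N. Pads are 22 mm wide; open, the fingers measure 114 mm over their backs; the gripper's body (76 mm by 85 mm) begins 54 mm behind the grasp point. The pads swing forward as they close: fully open they stand 13 mm farther back than shut.
Start: joints at [1.141, 0.22, 1.526, -0, 1.395, -0.126], TCP at [0.187, 0.596, 0.256] pointing down, gripper open.
Joint ranges: [-2.98, 2.98], [-0.91, 2.08], [0.09, 2.57], [-1.24, 4.39], [0.2, 2.65], [-2.68, 2.68]. Speed limits (rad/s): [2.57, 2.57, 3.01, 3.14, 3.14, 3.14].

## Interface

Orientations are given as a unit quaternion [w, x, y, z].
In Python, from rig import readout, vision, order, arm gives the robot as it stands.
- The arm moves only by the shell command python3 -m pendant 'ROWS'. ROWS is a JSON object of lists of equal length, an entry for each row: "translation": the shift along the world's x, y, z normalised to -1 to 1, where 1 is 0.06 m, a list of three; "spin": the turn about the world's z normalised to -1 to 1, where 1 is 10 degrees; "fingers": the gripper's target within -1 to 1 (fully open at 1, half-way at 0, shut at -1). A call has 1 to 10 rows; each row shifts and turns the commanded pose from where the row before left it; what a row does not reach is not made up. A row lasts 1/8 s, in which the tool goes at most 62.5 mm and 10.7 degrees, less where a joint would pass 70% of its speed; a pose out of reach is approached as far as the arm can. A call with a number of a shift or a turn outside -1 to 1 is refused whole. A call with a gripper value outside its range is refused whole. The fingers move at their own pace and stop on an object; the grip force is fixed at half the most. Time passes only in rows, so rows that do not move let the fingers close. It gives the time, the measured TCP pose, the force and the opening at its end, in the units of the state.
- readout.get_state(): the state, without advancing time (a new reading comes with each control period).
- vision.snapshot(name): name is "side" or "top"; returns a dict with "color" (420x560x3 uint8, red, green, blue), "fx", "fy", "cx", "cy" (pixels), "dist_coeffs" ([k1, k2, p1, p2, k3] as OpenCV has them; the pictures are not rectified), "R" (3x3) and "t" (3): a world point X has camera coordinates R X + t. Camera axes: x right, y down, z forward; pixel columns grow to the right and rows downward; lengths in m; the calibration is good to about 2 mm. A picture is of the moment at which its call begins. There is no depth.
- order.job_done(): hands the job in, once; it reports no verdict.
The state is a dict: "t": time; "joint_pos": joint angles; "qd": joint speeds; "joint_efforts": joint torques, N m; "ee_pos": TCP position; "tool_rot": TCP orientation; "wrist_force": force on the tool from outside, world axes, zero at the start; "wrist_torque": the same for the moment, N m; "opening": finger opening in m.
Only numpy, scipy, OpenCV 4.12 (cv2) and the standard library are available. Lean on these libraries where they do the work, as an engineer would, in place of code of your own. Each camera call takes 0.05 s, during which the arm holds its last target. There are 200 camera calls.

## Working session

There is one attempt and no reset: what is moved stays moved. The work goes in short steps, Python scripts to look and compute and a shell command to move; the robot and the scene stay as the last step left them, time stands still between calls to the robot, and variables do not carry over. Pictures are saved under pics/ and viewed, about 12 in all and at most 16, crops included, and the job is handed in when it is done.

```bash
mkdir -p pics; ls
python3 - <<'E'
from rig import readout, vision
import cv2
for n in("top","side"):
    s=vision.snapshot(n); cv2.imwrite(f"pics/{n}0.png",cv2.resize(s["color"][:,:,::-1],(784,588),interpolation=cv2.INTER_CUBIC))
    cv2.imwrite(f"pics/raw_{n}0.png",s["color"][:,:,::-1])
    print(n,s["fx"],s["fy"],s["cx"],s["cy"],s["dist_coeffs"],s["R"],s["t"])
print(readout.get_state())
E
```

```text
pics
top 481.0242226319583 481.0242226319583 278.4442514822606 210.0685445269179 [0.01410932 0.         0.         0.         0.        ] [[ 0.01128921 -0.99992946  0.00369112]
 [-0.99828645 -0.01148247 -0.05737875]
 [ 0.05741708 -0.00303703 -0.99834566]] [0.05865653 0.54963302 1.31728329]
side 478.9233301941926 478.9233301941926 282.94120613060244 217.2946990452318 [0.00578004 0.         0.         0.         0.        ] [[ 0.94835861 -0.31692644  0.0131747 ]
 [-0.22759846 -0.70881219 -0.66767074]
 [ 0.2209409   0.63019276 -0.74434012]] [-0.49460757  0.18769371  1.11857237]
{'t': 0.1, 'joint_pos': array([ 1.14088281e+00,  2.21172786e-01,  1.52745411e+00, -2.16563813e-06,
        1.39470862e+00, -1.26057411e-01]), 'qd': array([-0.00012058, -0.00269863, -0.00184408, -0.00041306, -0.00089009,
       -0.00061843]), 'joint_efforts': array([-1.15843209e-04, -4.98247612e+01, -3.90549803e+01, -2.85186288e-04,
        5.66581381e-03, -1.19266133e-05]), 'ee_pos': array([0.18677637, 0.59593104, 0.25531533]), 'tool_rot': array([-2.38112156e-04,  1.51344009e-01,  9.88480769e-01, -8.38269167e-04]), 'wrist_force': array([-1.253536  ,  0.15048182,  0.70971918]), 'wrist_torque': array([-0.0297555 , -0.04786325, -0.00427418]), 'opening': 0.08533674130574528}
```

View pics/top0.png

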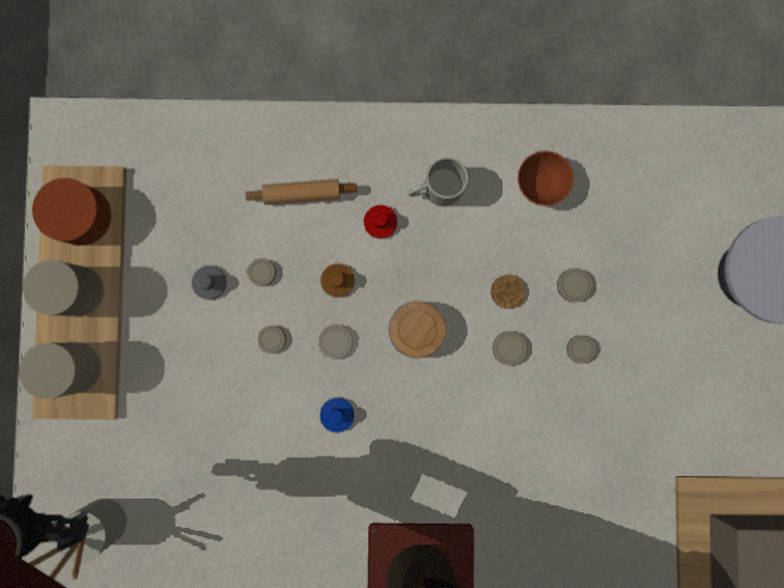

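View pics/side0.png

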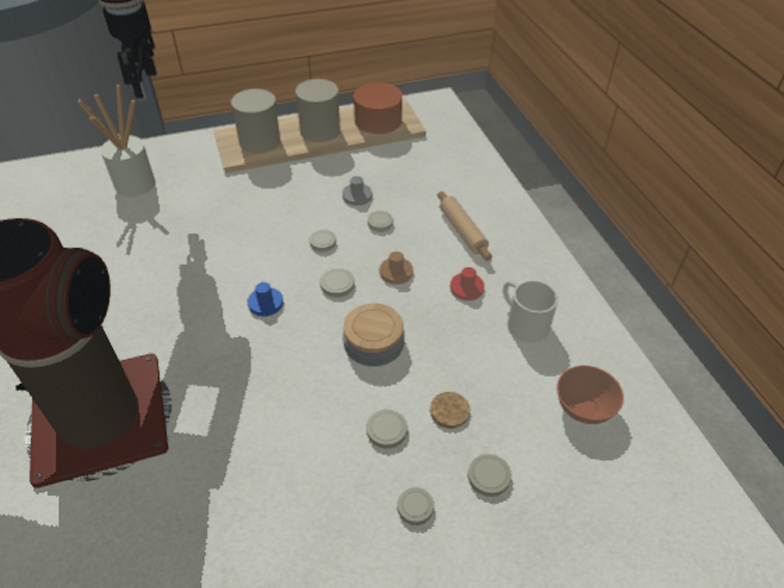

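Top view (1.4x pixels):
- **Stand:** (417,330).
- **Cork pad:** (508,291).
- **Large coasters:** (576,285), (511,348) and (337,342).
- **Small coasters:** (262,272), (272,339) and (583,349).
- **Knobbed covers:** grey (210,282), brown/wood (337,280), red (380,221) and blue (337,415). The brown one fits "wooden", and I'll check it in a crop.

```bash
cat > see.py <<'E'
import numpy as np, cv2
from rig import vision, readout
def ray(s,uv,z):
    K=np.array([[s["fx"],0,s["cx"]],[0,s["fy"],s["cy"]],[0,0,1]])
    p=cv2.undistortPoints(np.array([[uv]],float),K,np.array(s["dist_coeffs"]))[0,0]
    R=np.array(s["R"]);c=-R.T@np.array(s["t"]);d=R.T@np.array([p[0],p[1],1])
    return c+d*(z-c[2])/d[2]
def proj(s,X):
    K=np.array([[s["fx"],0,s["cx"]],[0,s["fy"],s["cy"]],[0,0,1]])
    return cv2.projectPoints(np.array([X],float),cv2.Rodrigues(np.array(s["R"]))[0],np.array(s["t"]),K,np.array(s["dist_coeffs"]))[0][0,0]
E
python3 - <<'E'
from rig import arm
import cv2,numpy as np
print([ (a,getattr(arm,a)) for a in dir(arm) if not a.startswith('_')])
im=cv2.imread('pics/raw_top0.png')
lab=cv2.cvtColor(im,cv2.COLOR_BGR2LAB);hsv=cv2.cvtColor(im,cv2.COLOR_BGR2HSV)
for n,(u,v) in dict(L1=(576,285),L2=(511,348),L3=(337,342),S1=(262,272),S2=(272,339),S3=(583,349),pad=(508,291),plate=(417,330),plateedge=(396,345),cover=(337,280),bench=(450,400),bench2=(230,330),shad=(300,470),grey=(215,280)).items():
    x,y=int(u/1.4),int(v/1.4);print(n,lab[y-2:y+3,x-2:x+3].reshape(-1,3).mean(0).round(),hsv[y-2:y+3,x-2:x+3].reshape(-1,3).mean(0).round())
a=cv2.resize(im[140:310,130:290],None,fx=3,fy=3,interpolation=cv2.INTER_CUBIC)
b=cv2.imread('pics/raw_side0.png')[120:290,210:360];b=cv2.resize(b,(450,510),interpolation=cv2.INTER_CUBIC)
c=np.hstack([a,b]);cv2.imwrite('pics/crop0.png',cv2.resize(c,(790,int(c.shape[0]*790/c.shape[1]))))
E
```

```text
[('IKError', <class 'rig.IKError'>), ('nose_length', 0.025)]
L1 [118. 126. 137.] [ 25.  41. 113.]
L2 [120. 127. 137.] [ 23.  42. 115.]
L3 [126. 127. 136.] [ 23.  37. 122.]
S1 [121. 127. 137.] [ 24.  43. 117.]
S2 [122. 127. 137.] [ 24.  41. 118.]
S3 [117. 127. 137.] [ 24.  43. 113.]
pad [ 87. 134. 150.] [ 16. 141. 101.]
plate [116. 137. 152.] [ 15. 127. 135.]
plateedge [123. 133. 144.] [ 16.  84. 133.]
cover [ 80. 140. 155.] [ 15. 177. 101.]
bench [157. 127. 134.] [ 24.  22. 151.]
bench2 [159. 127. 134.] [ 24.  23. 153.]
shad [ 92. 127. 132.] [24. 22. 87.]
grey [ 48. 128. 128.] [78. 13. 47.]
```

View pics/crop0.png

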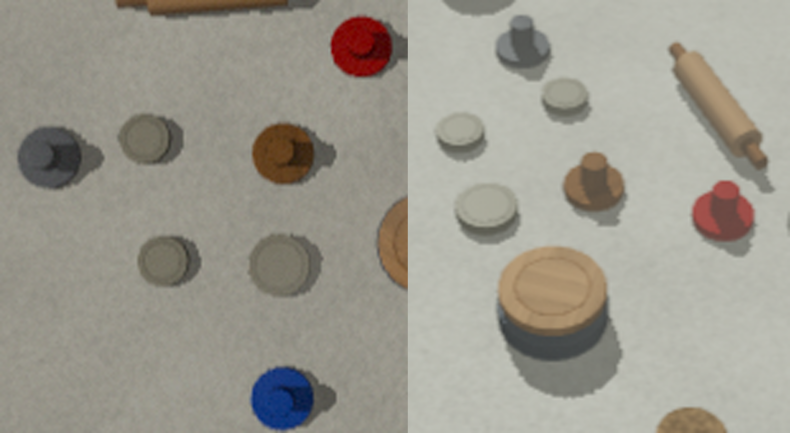

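The crop confirms it: the brown cover with wood tone at crop (283,153) is the wooden one. The grey, red and blue ones are decoys. Next I'll measure positions.

```bash
cat >> see.py <<'E'
def blobs(im,sat=31,roi=None):
    hsv=cv2.cvtColor(cv2.GaussianBlur(im,(3,3),0),cv2.COLOR_BGR2HSV)
    m=((hsv[...,1]>sat)&(hsv[...,0]<60)).astype(np.uint8)*255
    m=cv2.morphologyEx(m,cv2.MORPH_OPEN,np.ones((3,3),np.uint8))
    out=[]
    for c in cv2.findContours(m,cv2.RETR_EXTERNAL,cv2.CHAIN_APPROX_NONE)[0]:
        if 150<cv2.contourArea(c)<3000 and len(c)>10:
            h=cv2.convexHull(c);M=cv2.moments(h)
            mm=np.zeros(m.shape,np.uint8);cv2.drawContours(mm,[c],-1,255,-1)
            out.append((M["m10"]/M["m00"],M["m01"]/M["m00"],M["m00"],np.array(cv2.mean(hsv,mm)[:3]).round()))
    return out
def look(name="top",sat=31,z=0.007,save=None):
    s=vision.snapshot(name);im=s["color"][:,:,::-1].copy()
    if save: cv2.imwrite(save,im)
    r=[]
    for u,v,a,h in blobs(im,sat):
        X=ray(s,(u,v),z); d=np.linalg.norm(X-(-np.array(s["R"]).T@np.array(s["t"])))
        r.append((X[0],X[1],2*np.sqrt(a/np.pi)*d/s["fx"]*1000,u,v,h))
    return s,sorted(r,key=lambda q:-q[1])
E
python3 - <<'E'
from see import *
for n,sat in(("top",31),("side",31)):
    s,r=look(n,sat)
    print(n)
    for q in r:
        if .25<q[0]<.8 and abs(q[1])<.6: print("x%.4f y%.4f d%.0f uv %.0f %.0f"%q[:5],q[5])
E
```

```text
top
x0.5912 y0.3222 d54 uv 186 194 [ 24.  42. 110.]
x0.4580 y0.2992 d55 uv 194 242 [ 24.  41. 111.]
x0.7543 y0.2460 d110 uv 215 137 [ 16. 111. 115.]
x0.4552 y0.1725 d66 uv 239 244 [ 24.  38. 118.]
x0.5772 y0.1708 d72 uv 241 200 [ 16. 147.  94.]
x0.6963 y0.0863 d73 uv 271 158 [  6. 195. 115.]
x0.4808 y0.0095 d115 uv 298 235 [ 15. 117. 130.]
x0.5588 y-0.1699 d73 uv 363 208 [ 17. 122. 107.]
x0.4456 y-0.1740 d68 uv 364 248 [ 24.  42. 110.]
x0.7874 y-0.2451 d122 uv 389 127 [ 10. 163.  91.]
x0.5726 y-0.3025 d70 uv 410 203 [ 24.  42. 108.]
x0.4449 y-0.3155 d58 uv 415 249 [ 24.  43. 107.]
side
x0.7600 y0.2528 d92 uv 332 161 [ 17.  70. 147.]
x0.5789 y0.1751 d65 uv 283 191 [ 16.  80. 121.]
x0.6987 y0.0900 d67 uv 333 203 [  4. 104. 137.]
x0.4900 y0.0413 d103 uv 266 234 [ 17.  84. 163.]
x0.5589 y-0.1710 d66 uv 321 292 [ 18.  88. 138.]
x0.7994 y-0.2153 d113 uv 421 281 [ 10.  91. 116.]
```

Run:
```python
from see import *
for n in("top","side"):
    s,r=look(n,31,z=0.044)
    for q in r:
        if .45<q[0]<.55 and abs(q[1]-.01)<.05: print(n,"plate",q[:5])
    s,r=look(n,26,z=0.007)
    for q in r:
        if .42<q[0]<.62 and 50<q[2]<76: print(n,"x%.4f y%.4f d%.0f"%q[:3])
```

```text
top plate (np.float64(0.48055238867012273), np.float64(0.0112757463385574), np.float64(111.51134225442163), 298.03121474238435, 234.93631691111946)
top x0.5912 y0.3225 d59
top x0.4579 y0.2994 d59
top x0.4552 y0.1726 d70
top x0.5772 y0.1705 d73
top x0.5582 y-0.1700 d75
top x0.4460 y-0.1739 d72
top x0.5730 y-0.3021 d73
top x0.4456 y-0.3151 d62
side plate (np.float64(0.4812572670877294), np.float64(0.011408777399389725), np.float64(98.65169174476189), 266.4732730263158, 233.5457785087719)
side x0.5792 y0.1743 d67
side x0.5589 y-0.1711 d67
side x0.5732 y-0.3034 d64
```

```bash
python3 -m pendant '{"translation":[[0.8,-0.95,-0.1],[0.8,-0.95,-0.1],[0.8,-0.95,-0.1],[0.8,-0.95,-0.1],[0.8,-0.95,-0.1],[0.8,-0.95,-0.1],[0.8,-0.95,-0.1]],"spin":[0,0,0,0,0,0,0],"fingers":[1,1,1,1,1,1,1]}'
```

```text
t: 1.27
ee_pos: [0.469, 0.2612, 0.2214]
tool_rot: [0.0, 0.151, 0.988, 0.0]
wrist_force: [1.1, 0.2, -0.8]
opening: 0.0853
```

```bash
python3 -m pendant '{"translation":[[0.15,-0.72,-0.17],[0.15,-0.72,-0.17],[0.15,-0.72,-0.17],[0.15,-0.72,-0.17],[0.15,-0.72,-0.17],[0.15,-0.72,-0.17],[0.15,-0.72,-0.17],[0.15,-0.72,-0.17],[0.15,-0.72,-0.17],[0.15,-0.72,-0.17]],"spin":[0,0,0,0,0,0,0,0,0,0],"fingers":[1,1,1,1,1,1,1,1,1,1]}'; python3 -m pendant '{"translation":[[0,0,0],[0,0,0]],"spin":[0,0],"fingers":[1,1]}'
```

```text
t: 2.52
ee_pos: [0.5581, -0.1707, 0.119]
tool_rot: [0.0, 0.151, 0.988, -0.0]
wrist_force: [1.3, 0.8, -0.0]
opening: 0.0852
t: 2.78
ee_pos: [0.5576, -0.1689, 0.1191]
tool_rot: [-0.0, 0.152, 0.988, 0.0]
wrist_force: [-0.3, 0.5, -0.3]
opening: 0.0855
```

```bash
python3 -m pendant '{"translation":[[0.01,-0.02,-0.45],[0,0,-0.45],[0,0,-0.4],[0,0,-0.2],[0,0,-0.1],[0,0,0],[0,0,0]],"spin":[0,0,0,0,0,0,0],"fingers":[1,1,1,1,1,1,1]}'; python3 -m pendant '{"translation":[[0,0,0],[0,0,0],[0,0,0],[0,0,0],[0,0,0],[0,0,0]],"spin":[0,0,0,0,0,0],"fingers":[-1,-1,-1,-1,-1,-1]}'
```

```text
t: 3.65
ee_pos: [0.5592, -0.1706, 0.0242]
tool_rot: [0.001, 0.151, 0.988, -0.0]
wrist_force: [-0.1, 0.2, 0.4]
opening: 0.0852
t: 4.4
ee_pos: [0.5595, -0.1709, 0.025]
tool_rot: [0.001, 0.151, 0.988, -0.0]
wrist_force: [-2.1, 1.3, 7.3]
opening: 0.0643
```

Run:
```python
from see import *
import cv2
s=vision.snapshot("side");im=s["color"][:,:,::-1]
cv2.imwrite("pics/g1.png",cv2.resize(im[200:360,230:430],None,fx=4,fy=3.75,interpolation=cv2.INTER_CUBIC))
```

```text
(no output)
```

View pics/g1.png

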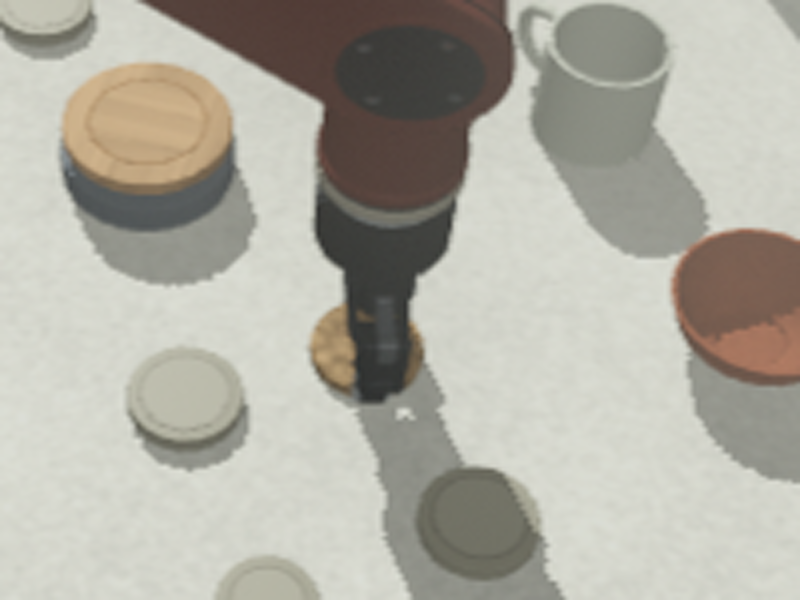

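The crop shows the pad centred between the fingers at (365,350). The fingertips touch the bench at about TCP z 0.025.

```bash
python3 -m pendant '{"translation":[[0,0,0.3],[0,0,0.6],[0,0,0.7],[-0.25,0.6,0.3],[-0.25,0.6,0],[-0.25,0.6,0],[-0.25,0.6,0],[-0.24,0.51,0],[-0.07,0.13,0],[0,0,0]],"spin":[0,0,0,0,0,0,0,0,0,0],"fingers":[-1,-1,-1,-1,-1,-1,-1,-1,-1,-1]}'; python3 -m pendant '{"translation":[[0,0,0],[0,0,0]],"spin":[0,0],"fingers":[-1,-1]}'; python3 -c "
from rig import readout
for i in range(3): print(readout.get_state()['ee_pos'])"
```

```text
t: 5.7
ee_pos: [0.4803, 0.012, 0.138]
tool_rot: [0.001, 0.151, 0.989, -0.0]
wrist_force: [0.2, 0.7, 1.1]
opening: 0.0645
t: 5.95
ee_pos: [0.4803, 0.0111, 0.1373]
tool_rot: [0.0, 0.152, 0.988, -0.0]
wrist_force: [-0.5, 0.0, -0.3]
opening: 0.0646
[0.48032524 0.01111537 0.13730822]
[0.48032524 0.01111537 0.13730822]
[0.48032524 0.01111537 0.13730822]
```

```bash
python3 -m pendant '{"translation":[[0.01,0,-0.4],[0,0,-0.3],[0,0,-0.15],[0,0,-0.1],[0,0,-0.03],[0,0,0],[0,0,0]],"spin":[0,0,0,0,0,0,0],"fingers":[-1,-1,-1,-1,-1,-1,-1]}'; python3 -m pendant '{"translation":[[0,0,-0.04],[0,0,0],[0,0,0]],"spin":[0,0,0],"fingers":[-1,-1,-1]}'
```

```text
t: 6.82
ee_pos: [0.4809, 0.012, 0.0789]
tool_rot: [0.0, 0.151, 0.988, 0.0]
wrist_force: [0.0, -0.7, 1.0]
opening: 0.0641
t: 7.2
ee_pos: [0.4804, 0.012, 0.076]
tool_rot: [-0.0, 0.151, 0.988, -0.0]
wrist_force: [0.0, -1.4, -0.1]
opening: 0.0639
```

```bash
python3 -m pendant '{"translation":[[0,0,-0.01],[0,0,0],[0,0,0],[0,0,0.2],[0,0,0.5],[-0.1,-0.6,0.4],[-0.1,-0.6,0],[-0.12,-0.65,0],[-0.12,-0.65,0],[-0.14,-0.6,0]],"spin":[0,0,0,0,0,0,0,0,0,0],"fingers":[1,1,1,1,1,1,1,1,1,1]}'; python3 -m pendant '{"translation":[[0,0,0],[0,0,0]],"spin":[0,0],"fingers":[1,1]}'
cat >> see.py <<'E'
def report(zs=0.050,h=0.010):
    "coasters on bench, and top item of the stack (mid-height zs+h/2)"
    for n in("top","side"):
        s,r=look(n,31,z=0.007)
        if n=="top":
            for q in r:
                if .4<q[0]<.64 and 50<q[2]<76: print("bench x%.4f y%.4f d%.0f"%q[:3])
E
python3 - <<'E'
from see import *
report()
for n in("top","side"):
    s=vision.snapshot(n);im=s["color"][:,:,::-1]
    u,v=proj(s,(.4808,.0113,.055)).astype(int)
    c=im[v-45:v+45,u-50:u+50]; cv2.imwrite(f"pics/{n}_c.png",cv2.resize(c,(400,360),interpolation=cv2.INTER_CUBIC))
    hsv=cv2.cvtColor(c,cv2.COLOR_BGR2HSV);print(n,u,v,hsv[45,30:70:3].tolist())
cv2.imwrite("pics/p1.png",np.hstack([cv2.imread("pics/top_c.png"),cv2.imread("pics/side_c.png")]))
E
```

```text
t: 8.45
ee_pos: [0.4457, -0.1755, 0.1426]
tool_rot: [0.001, 0.151, 0.988, -0.0]
wrist_force: [0.4, 0.1, 0.9]
opening: 0.0851
t: 8.7
ee_pos: [0.4458, -0.1737, 0.1419]
tool_rot: [0.0, 0.152, 0.988, 0.0]
wrist_force: [0.3, 1.0, 0.1]
opening: 0.0854
bench x0.5912 y0.3219 d55
bench x0.4579 y0.2991 d55
bench x0.4552 y0.1725 d66
bench x0.5773 y0.1709 d72
bench x0.5728 y-0.3024 d70
top 298 234 [[17, 68, 127], [14, 112, 159], [15, 128, 140], [16, 117, 113], [16, 121, 120], [17, 126, 117], [16, 130, 114], [15, 129, 117], [17, 133, 121], [17, 141, 112], [17, 138, 113], [15, 158, 79], [16, 129, 144], [15, 124, 150]]
side 266 230 [[18, 76, 198], [18, 82, 203], [17, 94, 180], [18, 89, 152], [36, 19, 68], [25, 29, 113], [25, 20, 76], [8, 62, 74], [8, 74, 79], [9, 81, 82], [9, 76, 81], [8, 77, 83], [7, 69, 81], [11, 46, 77]]
```

View pics/p1.png

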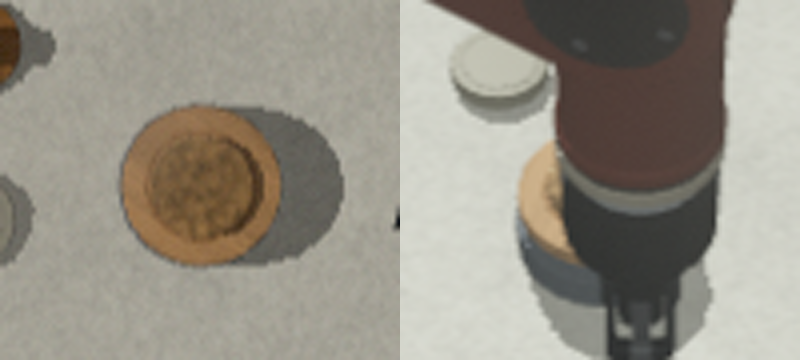

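The pad sits centred on the plate: pad at crop (200,187), plate at (201,185). Next is large coaster 2.

```bash
python3 -m pendant '{"translation":[[0,0,-0.5],[0,0,-0.55],[0,0,-0.45],[0,0,-0.25],[0,0,-0.15],[0,0,0]],"spin":[0,0,0,0,0,0],"fingers":[1,1,1,1,1,1]}'; python3 -m pendant '{"translation":[[0,0,0],[0,0,0],[0,0,0],[0,0,0],[0,0,0]],"spin":[0,0,0,0,0],"fingers":[-1,-1,-1,-1,-1]}'
```

```text
t: 9.65
ee_pos: [0.4457, -0.1739, 0.0273]
tool_rot: [-0.0, 0.151, 0.989, 0.0]
wrist_force: [-0.5, -1.0, 0.8]
opening: 0.0855
t: 10.28
ee_pos: [0.4466, -0.1745, 0.0293]
tool_rot: [0.001, 0.151, 0.988, -0.0]
wrist_force: [-3.1, 2.9, 9.2]
opening: 0.0643
```

```bash
python3 -m pendant '{"translation":[[0,0,0.3],[0,0,0.6],[0,0,0.7],[0.1,0.6,0.4],[0.12,0.65,0],[0.12,0.65,0],[0.12,0.65,0],[0.1,0.45,0],[0.01,0.09,0],[0,0,0]],"spin":[0,0,0,0,0,0,0,0,0,0],"fingers":[-1,-1,-1,-1,-1,-1,-1,-1,-1,-1]}'; python3 -m pendant '{"translation":[[0,0,0],[0,0,0]],"spin":[0,0],"fingers":[-1,-1]}'
```

```text
t: 11.52
ee_pos: [0.4799, 0.0112, 0.1477]
tool_rot: [0.0, 0.151, 0.989, -0.0]
wrist_force: [-0.7, -0.1, -0.7]
opening: 0.0641
t: 11.78
ee_pos: [0.4798, 0.0105, 0.1474]
tool_rot: [-0.0, 0.152, 0.988, -0.0]
wrist_force: [0.2, 0.1, -1.3]
opening: 0.064
```

```bash
python3 -m pendant '{"translation":[[0.015,0.01,-0.4],[0,0,-0.3],[0,0,-0.15],[0,0,-0.1],[0,0,0],[0,0,0]],"spin":[0,0,0,0,0,0],"fingers":[-1,-1,-1,-1,-1,-1]}'; python3 -m pendant '{"translation":[[0,0,-0.03],[0,0,0],[0,0,0]],"spin":[0,0,0],"fingers":[-1,-1,-1]}'
```

```text
t: 12.52
ee_pos: [0.4813, 0.0119, 0.091]
tool_rot: [0.001, 0.151, 0.988, -0.0]
wrist_force: [0.0, 0.0, -2.0]
opening: 0.0642
t: 12.9
ee_pos: [0.4815, 0.0119, 0.0894]
tool_rot: [0.001, 0.151, 0.988, -0.0]
wrist_force: [-1.1, 1.3, 6.1]
opening: 0.0644
```

```bash
python3 -m pendant '{"translation":[[0,0,0.01],[0,0,0],[0,0,0.2],[0,0,0.4],[0.25,-0.75,0.4],[0.25,-0.75,0],[0.25,-0.8,0],[0.25,-0.8,0],[0.25,-0.8,0],[0.2,-0.75,0]],"spin":[0,0,0,0,0,0,0,0,0,0],"fingers":[1,1,1,1,1,1,1,1,1,1]}'; python3 -m pendant '{"translation":[[0.08,-0.59,0],[0,0,0],[0,0,0]],"spin":[0,0,0],"fingers":[1,1,1]}'
cat >> see.py <<'E'
def stack(z,save=None):
    "grey-beige blob lying on cork/wood near the stand, top view; z = mid height of the topmost disc"
    for n in("top","side"):
        s=vision.snapshot(n);im=s["color"][:,:,::-1].copy();u,v=proj(s,(.4808,.0113,z)).astype(int)
        c=im[v-45:v+45,u-50:u+50]
        if save: cv2.imwrite(f"pics/{save}_{n}.png",cv2.resize(c,(400,360),interpolation=cv2.INTER_CUBIC))
        hsv=cv2.cvtColor(c,cv2.COLOR_BGR2HSV);m=(((hsv[...,1]>29)&(hsv[...,1]<62)&(hsv[...,0]>19)) if n=="top" else ((hsv[...,1]<62)&(hsv[...,2]>120))).astype(np.uint8)
        m=cv2.morphologyEx(m,cv2.MORPH_OPEN,np.ones((3,3),np.uint8))
        k,l,st,ce=cv2.connectedComponentsWithStats(m);i=l[45,50]
        if i==0: print(n,"no blob");continue
        h=cv2.convexHull(cv2.findContours((l==i).astype(np.uint8),cv2.RETR_EXTERNAL,cv2.CHAIN_APPROX_NONE)[0][0]);M=cv2.moments(h)
        print(n,"stack",ray(s,(u-50+M["m10"]/M["m00"],v-45+M["m01"]/M["m00"]),z).round(4),"area",M["m00"])
E
python3 - <<'E'
from see import *
report();stack(.067,"q2")
a=[cv2.imread(f"pics/q2_{n}.png") for n in("top","side")];cv2.imwrite("pics/p2.png",np.hstack(a))
E
```

```text
t: 14.15
ee_pos: [0.5683, -0.2689, 0.15]
tool_rot: [0.0, 0.151, 0.988, -0.0]
wrist_force: [0.1, -0.2, 0.2]
opening: 0.0856
t: 14.52
ee_pos: [0.5724, -0.3019, 0.1493]
tool_rot: [-0.0, 0.151, 0.988, 0.0]
wrist_force: [-0.3, -0.5, 0.1]
opening: 0.0853
bench x0.5913 y0.3219 d55
bench x0.4580 y0.2990 d55
bench x0.4555 y0.1726 d65
bench x0.5771 y0.1706 d72
top stack [0.4805 0.0121 0.067 ] area 447.5
side stack [0.4675 0.0049 0.067 ] area 7818.5
```

View pics/p2.png

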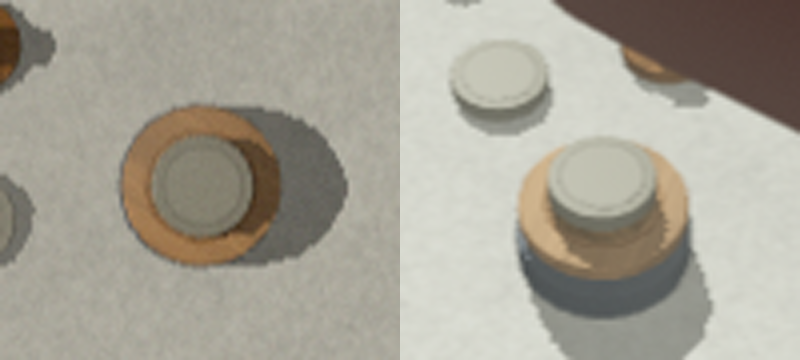

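The stack is good: the coaster is flat and centred at (0.4805,0.0121). Next is large coaster 1.

```bash
python3 -m pendant '{"translation":[[0,-0.01,-0.5],[0,0,-0.6],[0,0,-0.5],[0,0,-0.25],[0,0,-0.16],[0,0,0]],"spin":[0,0,0,0,0,0],"fingers":[1,1,1,1,1,1]}'; python3 -m pendant '{"translation":[[0,0,0],[0,0,0],[0,0,0],[0,0,0],[0,0,0]],"spin":[0,0,0,0,0],"fingers":[-1,-1,-1,-1,-1]}'
```

```text
t: 15.48
ee_pos: [0.5727, -0.3029, 0.0287]
tool_rot: [-0.0, 0.151, 0.989, 0.0]
wrist_force: [0.8, -0.2, 0.6]
opening: 0.0858
t: 16.1
ee_pos: [0.5739, -0.3038, 0.0314]
tool_rot: [0.001, 0.151, 0.988, -0.001]
wrist_force: [-1.7, 1.4, 6.7]
opening: 0.0637
```

```bash
python3 -m pendant '{"translation":[[0,0,0.3],[0,0,0.6],[0,0,0.7],[-0.15,0.5,0.4],[-0.22,0.75,0],[-0.22,0.75,0],[-0.22,0.75,0],[-0.22,0.75,0],[-0.22,0.75,0],[-0.22,0.75,0]],"spin":[0,0,0,0,0,0,0,0,0,0],"fingers":[-1,-1,-1,-1,-1,-1,-1,-1,-1,-1]}'; python3 -m pendant '{"translation":[[-0.06,0.24,0],[0,0,0],[0,0,0]],"spin":[0,0,0],"fingers":[-1,-1,-1]}'
```

```text
t: 17.35
ee_pos: [0.4843, -0.0018, 0.1501]
tool_rot: [0.001, 0.151, 0.988, 0.0]
wrist_force: [0.1, 0.2, -0.5]
opening: 0.0629
t: 17.73
ee_pos: [0.4815, 0.0104, 0.1492]
tool_rot: [0.001, 0.152, 0.988, -0.0]
wrist_force: [0.1, -0.1, -1.6]
opening: 0.0629
```

```bash
python3 -m pendant '{"translation":[[-0.01,0.01,-0.3],[0,0,-0.24],[0,0,-0.12],[0,0,-0.07],[0,0,0],[0,0,0]],"spin":[0,0,0,0,0,0],"fingers":[-1,-1,-1,-1,-1,-1]}'; python3 -m pendant '{"translation":[[0,0,-0.03],[0,0,0],[0,0,0]],"spin":[0,0,0],"fingers":[-1,-1,-1]}'
```

```text
t: 18.48
ee_pos: [0.4807, 0.0117, 0.1055]
tool_rot: [0.0, 0.151, 0.988, -0.0]
wrist_force: [-2.0, -0.2, 4.6]
opening: 0.0631
t: 18.85
ee_pos: [0.4807, 0.0117, 0.1042]
tool_rot: [0.0, 0.151, 0.988, -0.0]
wrist_force: [-5.0, -0.3, 9.2]
opening: 0.063
```

```bash
python3 -m pendant '{"translation":[[0,0,0.02],[0,0,0],[0,0,0],[0,0,0.3],[0,0,0.4],[-0.08,0.5,0.2],[-0.1,0.65,0],[-0.1,0.65,0],[-0.1,0.65,0],[-0.04,0.23,0]],"spin":[0,0,0,0,0,0,0,0,0,0],"fingers":[1,1,1,1,1,1,1,1,1,1]}'; python3 -m pendant '{"translation":[[0,0,0],[0,0,0]],"spin":[0,0],"fingers":[1,1]}'
python3 - <<'E'
from see import *
report();stack(.081,"q3")
a=[cv2.imread(f"pics/q3_{n}.png") for n in("top","side")];cv2.imwrite("pics/p3.png",np.hstack(a))
E
```

```text
t: 20.1
ee_pos: [0.4544, 0.1744, 0.158]
tool_rot: [-0.0, 0.15, 0.989, 0.0]
wrist_force: [0.1, -0.0, 0.1]
opening: 0.0854
t: 20.35
ee_pos: [0.4552, 0.1719, 0.158]
tool_rot: [-0.0, 0.152, 0.988, -0.0]
wrist_force: [-0.0, -0.4, 0.2]
opening: 0.0848
bench x0.5912 y0.3216 d55
bench x0.5772 y0.1709 d72
bench x0.4451 y-0.3148 d57
top stack [0.4808 0.0126 0.081 ] area 447.5
side no blob
```

View pics/p3.png

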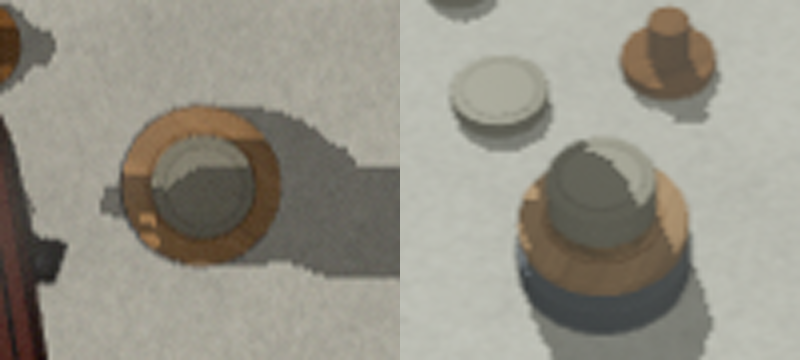

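The stack is flat and centred, partly in shadow. Next is large coaster 3.

```bash
python3 -m pendant '{"translation":[[0,0.01,-0.5],[0,0,-0.65],[0,0,-0.55],[0,0,-0.3],[0,0,-0.15],[0,0,0]],"spin":[0,0,0,0,0,0],"fingers":[1,1,1,1,1,1]}'; python3 -m pendant '{"translation":[[0,0,0],[0,0,0],[0,0,0],[0,0,0],[0,0,0]],"spin":[0,0,0,0,0],"fingers":[-1,-1,-1,-1,-1]}'
```

```text
t: 21.3
ee_pos: [0.4549, 0.1731, 0.029]
tool_rot: [-0.0, 0.152, 0.988, -0.0]
wrist_force: [0.5, -0.0, 1.0]
opening: 0.0857
t: 21.92
ee_pos: [0.4561, 0.1736, 0.0314]
tool_rot: [0.001, 0.151, 0.989, 0.0]
wrist_force: [-4.2, -2.7, 10.6]
opening: 0.0635
```

```bash
python3 -m pendant '{"translation":[[0,0,0.3],[0,0,0.6],[0,0,0.7],[0,0,0.5],[0.1,-0.6,0.15],[0.1,-0.65,0],[0.1,-0.65,0],[0.1,-0.6,0],[0.025,-0.2,0],[0,0,0]],"spin":[0,0,0,0,0,0,0,0,0,0],"fingers":[-1,-1,-1,-1,-1,-1,-1,-1,-1,-1]}'; python3 -m pendant '{"translation":[[0,0,0],[0,0,0]],"spin":[0,0],"fingers":[-1,-1]}'
```

```text
t: 23.18
ee_pos: [0.4807, 0.0112, 0.1647]
tool_rot: [0.0, 0.152, 0.988, 0.0]
wrist_force: [-0.4, -0.6, -0.3]
opening: 0.0001
t: 23.42
ee_pos: [0.4803, 0.0124, 0.1642]
tool_rot: [-0.0, 0.151, 0.989, 0.0]
wrist_force: [0.2, -1.1, 0.3]
opening: 0.0002
```

Opening is 0, so the coaster slipped out or was dropped. I'll look for it.

```bash
python3 -m pendant '{"translation":[[0,0.7,0.2],[0,0.7,0.2],[0,0.7,0.2],[0,0.7,0.2],[0,0.7,0],[0,0,0],[0,0,0]],"spin":[0,0,0,0,0,0,0],"fingers":[1,1,1,1,1,1,1]}'
python3 - <<'E'
from see import *
report();stack(.081,"q4")
a=[cv2.imread(f"pics/q4_{n}.png") for n in("top","side")]
b=[vision.snapshot(n)["color"][110:300,100:360,::-1] for n in("top","side")]
b=[cv2.resize(x,(400,292)) for x in b]
cv2.imwrite("pics/p4.png",np.vstack([np.hstack([cv2.resize(x,(400,300)) for x in a]),np.hstack(b)]))
E
```

```text
t: 24.3
ee_pos: [0.4799, 0.2216, 0.2118]
tool_rot: [-0.0, 0.151, 0.989, -0.0]
wrist_force: [0.2, -0.1, -0.2]
opening: 0.0854
bench x0.5912 y0.3220 d55
bench x0.5772 y0.1708 d72
bench x0.4452 y-0.3144 d58
top stack [0.4756 0.0088 0.081 ] area 322.5
side no blob
```

View pics/p4.png

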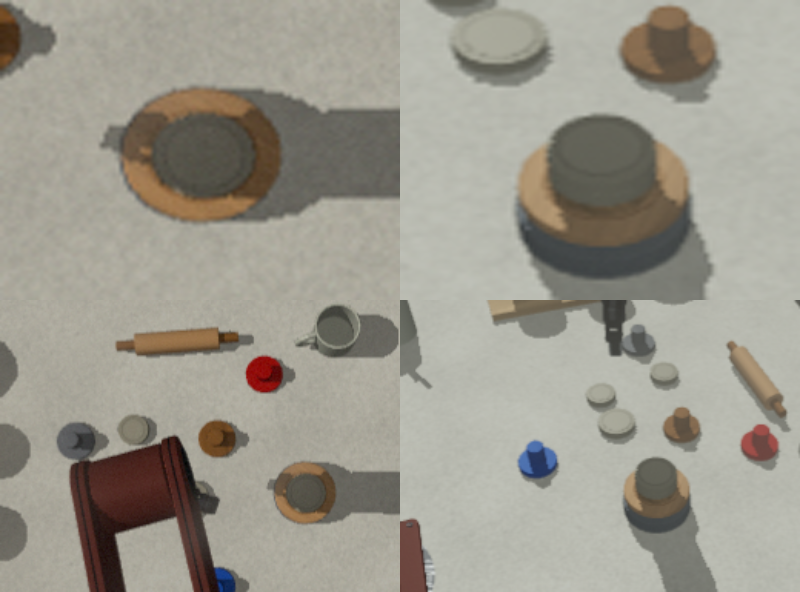

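Large 3 slipped out because the grip was too high, and it's still near its spot (side view). The stack is intact. I'll back off, re-measure and grip lower.

```bash
python3 -m pendant '{"translation":[[0.2,-0.8,0],[0.2,-0.8,0],[0.2,-0.8,0],[0.2,-0.8,0],[0.2,-0.8,0],[0,0,0]],"spin":[0,0,0,0,0,0],"fingers":[1,1,1,1,1,1]}'
python3 - <<'E'
from see import *
report()
E
```

```text
t: 25.35
ee_pos: [0.541, -0.0223, 0.2123]
tool_rot: [0.0, 0.154, 0.988, -0.0]
wrist_force: [-0.1, 0.4, -0.1]
opening: 0.0853
bench x0.5912 y0.3218 d55
bench x0.4582 y0.2993 d54
bench x0.4671 y0.2169 d66
bench x0.5772 y0.1709 d72
bench x0.4454 y-0.3155 d57
```

```bash
python3 -m pendant '{"translation":[[-0.17,0.5,-0.05],[-0.17,0.5,-0.05],[-0.17,0.5,-0.05],[-0.17,0.5,-0.05],[-0.17,0.5,-0.05],[-0.17,0.5,-0.05],[-0.15,0.5,-0.05],[-0.06,0.49,-0.05],[0,0,0],[0,0,0]],"spin":[-0.9,-0.9,-0.9,-0.9,-0.9,-0.9,-0.9,-0.4,0,0],"fingers":[1,1,1,1,1,1,1,1,1,1]}'; python3 -c "
from rig import readout
s=readout.get_state();print(s['joint_pos'].round(2),s['tool_rot'].round(3))"
```

```text
t: 26.7
ee_pos: [0.4662, 0.221, 0.1882]
tool_rot: [0.0, 0.671, 0.742, -0.0]
wrist_force: [0.1, -0.7, -0.4]
opening: 0.0854
[ 0.29  0.02  1.88 -0.    1.24  0.19] [ 0.     0.671  0.742 -0.   ]
```

```bash
python3 -m pendant '{"translation":[[0,0,-0.6],[0,0,-0.6],[0,0,-0.4],[0,0,0],[0,0,0]],"spin":[0,0,0,0,0],"fingers":[1,1,1,1,1]}';python3 -m pendant '{"translation":[[0,0,0]],"spin":[0],"fingers":[1]}'
python3 - <<'E'
from see import *
s=vision.snapshot("side");c=s["color"][110:260,190:390,::-1];cv2.imwrite("pics/p5.png",cv2.resize(c,(800,600),interpolation=cv2.INTER_CUBIC))
E
```

```text
t: 27.32
ee_pos: [0.4675, 0.2206, 0.0933]
tool_rot: [0.0, 0.672, 0.741, 0.001]
wrist_force: [0.5, 0.2, 0.7]
opening: 0.0855
t: 27.45
ee_pos: [0.4679, 0.2209, 0.0938]
tool_rot: [0.001, 0.672, 0.741, 0.001]
wrist_force: [0.1, 0.0, -0.5]
opening: 0.0855
```

View pics/p5.png

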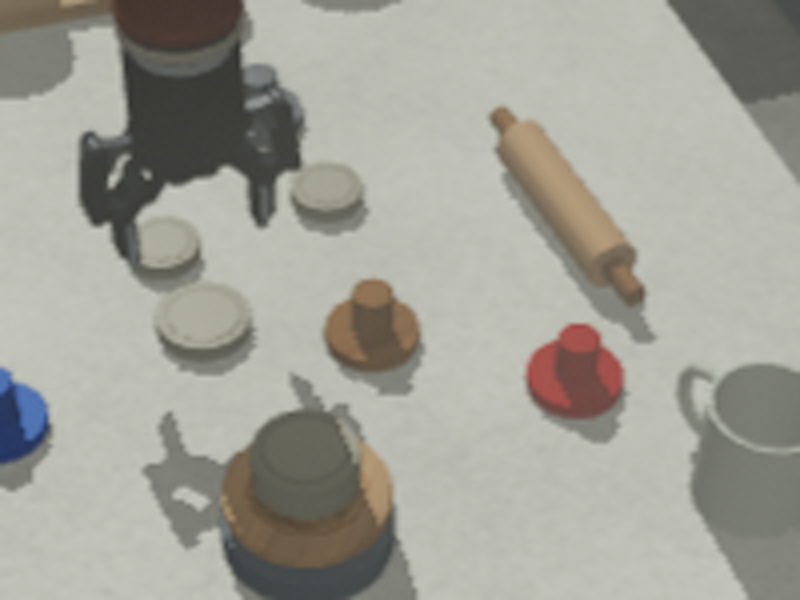

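Large 3 is at (202,318), clear of the small coaster at (165,243). I'll correct y by −4 mm and go lower.

```bash
python3 -m pendant '{"translation":[[-0.01,-0.06,-0.4],[0,0,-0.4],[0,0,-0.2],[0,0,-0.15],[0,0,0]],"spin":[0,0,0,0,0],"fingers":[1,1,1,1,1]}'; python3 -m pendant '{"translation":[[0,0,0],[0,0,0],[0,0,0],[0,0,0],[0,0,0]],"spin":[0,0,0,0,0],"fingers":[-1,-1,-1,-1,-1]}';python3 -m pendant '{"translation":[[0,0,0.2],[0,0,0.4],[0,0,0.4],[0,0,0]],"spin":[0,0,0,0],"fingers":[-1,-1,-1,-1]}'
```

```text
t: 28.12
ee_pos: [0.466, 0.2172, 0.0231]
tool_rot: [-0.0, 0.672, 0.741, -0.0]
wrist_force: [-0.8, -0.0, -0.4]
opening: 0.0855
t: 28.75
ee_pos: [0.4671, 0.2175, 0.0248]
tool_rot: [0.001, 0.672, 0.741, 0.001]
wrist_force: [-0.5, -0.1, 6.3]
opening: 0.065
t: 29.25
ee_pos: [0.4681, 0.2178, 0.0859]
tool_rot: [0.001, 0.672, 0.741, 0.002]
wrist_force: [1.1, 0.0, -1.2]
opening: 0.0653
```

```bash
python3 -m pendant '{"translation":[[0,0,0.6],[0,-0.2,0.6],[0.04,-0.6,0.1],[0.04,-0.6,0],[0.04,-0.6,0],[0.05,-0.6,0],[0.04,-0.6,0],[0.01,-0.24,0],[0,0,0],[0,0,0]],"spin":[0,0,0,0,0,0,0,0,0,0],"fingers":[-1,-1,-1,-1,-1,-1,-1,-1,-1,-1]}';python3 -m pendant '{"translation":[[0,0,0],[0,0,0]],"spin":[0,0],"fingers":[-1,-1]}'
```

```text
t: 30.5
ee_pos: [0.479, 0.0117, 0.1609]
tool_rot: [-0.0, 0.672, 0.741, 0.0]
wrist_force: [-0.2, 0.6, -0.9]
opening: 0.0655
t: 30.75
ee_pos: [0.4793, 0.0115, 0.1612]
tool_rot: [-0.0, 0.671, 0.741, 0.0]
wrist_force: [0.0, 1.3, -0.4]
opening: 0.065
```

```bash
python3 -m pendant '{"translation":[[0.025,-0.01,-0.3],[0,0,-0.25],[0,0,-0.15],[0,0,-0.09],[0,0,0],[0,0,0]],"spin":[0,0,0,0,0,0],"fingers":[-1,-1,-1,-1,-1,-1]}'; python3 -m pendant '{"translation":[[0,0,-0.03],[0,0,0]],"spin":[0,0],"fingers":[-1,-1]}'
```

```text
t: 31.5
ee_pos: [0.4811, 0.0101, 0.1142]
tool_rot: [0.0, 0.672, 0.741, 0.0]
wrist_force: [-0.5, -0.9, -1.6]
opening: 0.065
t: 31.75
ee_pos: [0.4813, 0.0101, 0.1128]
tool_rot: [0.0, 0.672, 0.741, 0.0]
wrist_force: [-0.6, -1.3, 4.8]
opening: 0.0651
```

```bash
python3 -m pendant '{"translation":[[0,0,0.01],[0,0,0],[0,0,0],[0,0,0.3],[0,0,0.4],[-0.1,-0.7,0.2],[-0.1,-0.75,0],[-0.1,-0.75,0],[-0.1,-0.75,0],[-0.1,-0.75,0]],"spin":[0,0,0,0,0,0,0,0,0,0],"fingers":[1,1,1,1,1,1,1,1,1,1]}'; python3 -m pendant '{"translation":[[-0.1,-0.75,0],[0,-0.5,0],[0,-0.4,0],[0,-0.07,0],[0,0,0]],"spin":[0,0,0,0,0],"fingers":[1,1,1,1,1]}'
python3 - <<'E'
from see import *
report();stack(.095,"q6")
a=[cv2.imread(f"pics/q6_{n}.png") for n in("top","side")];cv2.imwrite("pics/p6.png",np.hstack(a))
E
```

```text
t: 33.0
ee_pos: [0.4504, -0.2132, 0.1666]
tool_rot: [0.0, 0.672, 0.741, 0.0]
wrist_force: [0.4, 0.5, 0.1]
opening: 0.0857
t: 33.62
ee_pos: [0.4448, -0.3144, 0.1663]
tool_rot: [-0.0, 0.672, 0.741, 0.0]
wrist_force: [-0.2, 0.0, -0.1]
opening: 0.0854
bench x0.5910 y0.3218 d55
bench x0.4579 y0.2990 d55
bench x0.5773 y0.1708 d72
bench x0.4453 y-0.3155 d57
top stack [0.4798 0.0105 0.095 ] area 500.5
side no blob
```

View pics/p6.png

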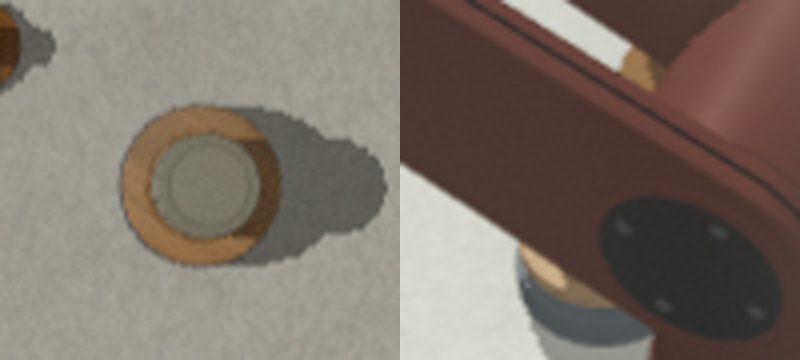

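The top coaster is about 2 mm toward −y, which is acceptable. Next is small coaster 3.

```bash
python3 -m pendant '{"translation":[[0.01,-0.015,-0.5],[0,0,-0.65],[0,0,-0.6],[0,0,-0.4],[0,0,-0.18],[0,0,0]],"spin":[0,0,0,0,0,0],"fingers":[1,1,1,1,1,1]}'; python3 -m pendant '{"translation":[[0,0,0],[0,0,0],[0,0,0],[0,0,0],[0,0,0]],"spin":[0,0,0,0,0],"fingers":[-1,-1,-1,-1,-1]}';python3 -m pendant '{"translation":[[0,0,0.2],[0,0,0.4],[0,0,0.4],[0,0,0]],"spin":[0,0,0,0],"fingers":[-1,-1,-1,-1]}'
```

```text
t: 34.58
ee_pos: [0.4453, -0.3153, 0.0265]
tool_rot: [-0.001, 0.672, 0.741, 0.0]
wrist_force: [-0.4, 1.0, 1.1]
opening: 0.0857
t: 35.2
ee_pos: [0.4464, -0.3168, 0.0289]
tool_rot: [0.001, 0.672, 0.741, -0.0]
wrist_force: [-0.7, 1.7, 6.8]
opening: 0.0529
t: 35.7
ee_pos: [0.4469, -0.3174, 0.0897]
tool_rot: [0.003, 0.672, 0.741, -0.0]
wrist_force: [0.4, -0.4, -0.6]
opening: 0.0531
```

```bash
python3 -m pendant '{"translation":[[0,0,0.7],[0.05,0.4,0.7],[0.08,0.7,0.05],[0.08,0.7,0],[0.08,0.7,0],[0.08,0.7,0],[0.08,0.7,0],[0.08,0.7,0],[0.05,0.6,0],[0.01,0.25,0]],"spin":[0,0,0,0,0,0,0,0,0,0],"fingers":[-1,-1,-1,-1,-1,-1,-1,-1,-1,-1]}';python3 -m pendant '{"translation":[[0,0,0],[0,0,0],[0,0,0]],"spin":[0,0,0],"fingers":[-1,-1,-1]}'
```

```text
t: 36.95
ee_pos: [0.4802, 0.0128, 0.1729]
tool_rot: [-0.001, 0.671, 0.741, -0.0]
wrist_force: [0.4, -0.2, -0.5]
opening: 0.053
t: 37.33
ee_pos: [0.4808, 0.0101, 0.1737]
tool_rot: [0.0, 0.672, 0.74, -0.0]
wrist_force: [0.2, 0.4, -0.8]
opening: 0.0528
```

```bash
python3 -m pendant '{"translation":[[0,0.02,-0.3],[0,0,-0.23],[0,0,-0.12],[0,0,-0.06],[0,0,0],[0,0,0]],"spin":[0,0,0,0,0,0],"fingers":[-1,-1,-1,-1,-1,-1]}'; python3 -m pendant '{"translation":[[0,0,-0.03],[0,0,0]],"spin":[0,0],"fingers":[-1,-1]}'
```

```text
t: 38.08
ee_pos: [0.4811, 0.0123, 0.1315]
tool_rot: [0.0, 0.672, 0.741, 0.0]
wrist_force: [-0.4, -0.5, -0.6]
opening: 0.0527
t: 38.33
ee_pos: [0.4814, 0.0123, 0.1304]
tool_rot: [0.001, 0.672, 0.741, 0.0]
wrist_force: [-2.1, 0.5, 5.9]
opening: 0.0526
```

```bash
python3 -m pendant '{"translation":[[0,0,0.01],[0,0,0],[0,0,0],[0,0,0.3],[0,0,0.4],[-0.06,0.6,0.1],[-0.06,0.7,0],[-0.06,0.7,0],[-0.06,0.7,0],[-0.06,0.7,0]],"spin":[0,0,0,0,0,0,0,0,0,0],"fingers":[1,1,1,1,1,1,1,1,1,1]}'; python3 -m pendant '{"translation":[[-0.06,0.7,0],[-0.02,0.5,0],[0,0.15,0],[0,0,0],[0,0,0]],"spin":[0,0,0,0,0],"fingers":[1,1,1,1,1]}'
python3 - <<'E'
from see import *
report();stack(.109,"q7")
a=[cv2.imread(f"pics/q7_{n}.png") for n in("top","side")];cv2.imwrite("pics/p7.png",np.hstack(a))
E
```

```text
t: 39.58
ee_pos: [0.4625, 0.2176, 0.1779]
tool_rot: [0.0, 0.672, 0.741, 0.0]
wrist_force: [1.3, 0.7, -0.0]
opening: 0.0854
t: 40.2
ee_pos: [0.4581, 0.2963, 0.1778]
tool_rot: [0.0, 0.672, 0.74, -0.0]
wrist_force: [0.2, -0.1, -0.2]
opening: 0.0855
bench x0.5913 y0.3220 d54
bench x0.5773 y0.1709 d72
top no blob
side no blob
```

View pics/p7.png

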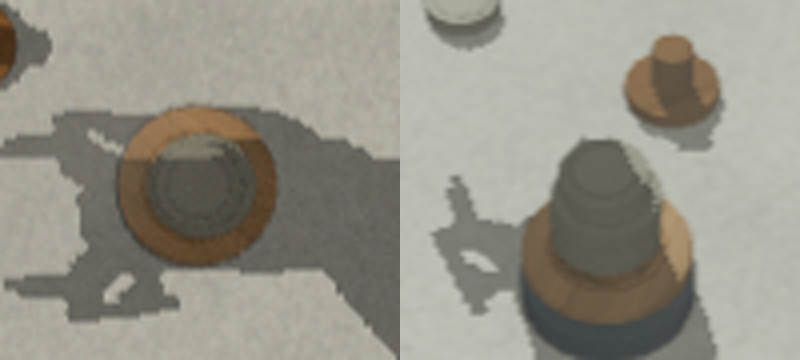

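The stack is neat: the small coaster is centred on the large ones, at side crop (600,170). Next is small coaster 2.

```bash
python3 -m pendant '{"translation":[[0,0.045,-0.5],[0,0,-0.7],[0,0,-0.65],[0,0,-0.45],[0,0,-0.22],[0,0,0]],"spin":[0,0,0,0,0,0],"fingers":[1,1,1,1,1,1]}'; python3 -m pendant '{"translation":[[0,0,0],[0,0,0],[0,0,0],[0,0,0],[0,0,0]],"spin":[0,0,0,0,0],"fingers":[-1,-1,-1,-1,-1]}';python3 -m pendant '{"translation":[[0,0,0.2],[0,0,0.4],[0,0,0.4],[0,0,0]],"spin":[0,0,0,0],"fingers":[-1,-1,-1,-1]}'
```

```text
t: 41.15
ee_pos: [0.4577, 0.2996, 0.0263]
tool_rot: [-0.0, 0.672, 0.741, -0.001]
wrist_force: [0.5, 0.0, -0.2]
opening: 0.0854
t: 41.78
ee_pos: [0.4594, 0.3007, 0.029]
tool_rot: [0.001, 0.672, 0.741, 0.002]
wrist_force: [-1.4, -1.7, 6.1]
opening: 0.0526
t: 42.28
ee_pos: [0.4599, 0.301, 0.0898]
tool_rot: [0.001, 0.672, 0.741, 0.003]
wrist_force: [-0.6, 1.0, -0.5]
opening: 0.0529
```

```bash
python3 -m pendant '{"translation":[[0,0,0.7],[0.04,-0.3,0.7],[0.05,-0.65,0.2],[0.05,-0.65,0],[0.05,-0.65,0],[0.05,-0.65,0],[0.05,-0.65,0],[0.05,-0.65,0],[0.03,-0.45,0],[0.01,-0.15,0]],"spin":[0,0,0,0,0,0,0,0,0,0],"fingers":[-1,-1,-1,-1,-1,-1,-1,-1,-1,-1]}';python3 -m pendant '{"translation":[[0,0,0],[0,0,0],[0,0,0]],"spin":[0,0,0],"fingers":[-1,-1,-1]}'
```

```text
t: 43.52
ee_pos: [0.4804, 0.0108, 0.182]
tool_rot: [-0.0, 0.673, 0.74, -0.0]
wrist_force: [-1.1, -0.1, -1.0]
opening: 0.0528
t: 43.9
ee_pos: [0.4807, 0.0129, 0.1827]
tool_rot: [-0.0, 0.671, 0.741, 0.0]
wrist_force: [0.2, -0.5, -1.1]
opening: 0.0528
```

```bash
python3 -m pendant '{"translation":[[0,-0.02,-0.25],[0,0,-0.2],[0,0,-0.1],[0,0,-0.05],[0,0,0],[0,0,0]],"spin":[0,0,0,0,0,0],"fingers":[-1,-1,-1,-1,-1,-1]}'; python3 -m pendant '{"translation":[[0,0,-0.03],[0,0,0]],"spin":[0,0],"fingers":[-1,-1]}'
```

```text
t: 44.65
ee_pos: [0.4811, 0.0107, 0.1472]
tool_rot: [0.0, 0.672, 0.741, 0.0]
wrist_force: [0.7, -0.0, -1.6]
opening: 0.0531
t: 44.9
ee_pos: [0.4809, 0.0108, 0.1452]
tool_rot: [0.0, 0.672, 0.741, 0.0]
wrist_force: [1.0, -0.9, -0.3]
opening: 0.0529
```

```bash
python3 -m pendant '{"translation":[[0,0,-0.015],[0,0,0],[0,0,0],[0,0,0],[0,0,0.3],[0,0,0.5],[0.25,0.65,0.1],[0.25,0.7,0],[0.25,0.7,0],[0.25,0.7,0]],"spin":[0,0,0,0,0,0,0,0,0,0],"fingers":[1,1,1,1,1,1,1,1,1,1]}'; python3 -m pendant '{"translation":[[0.25,0.7,0],[0.25,0.7,0],[0.25,0.7,0],[0.09,0.3,0],[0,0,0],[0,0,0]],"spin":[0,0,0,0,0,0],"fingers":[1,1,1,1,1,1]}'
python3 - <<'E'
from see import *
report();stack(.123,"q8")
E
```

```text
t: 46.15
ee_pos: [0.5412, 0.1772, 0.1982]
tool_rot: [0.0, 0.672, 0.741, 0.0]
wrist_force: [-0.1, -1.0, 1.1]
opening: 0.0855
t: 46.9
ee_pos: [0.5909, 0.3191, 0.1977]
tool_rot: [-0.0, 0.672, 0.741, -0.001]
wrist_force: [-0.1, -0.7, -0.2]
opening: 0.0855
bench x0.5773 y0.1707 d72
top stack [0.4796 0.0125 0.123 ] area 496.0
side stack [0.4784 0.0148 0.123 ] area 8811.0
```

```bash
python3 -m pendant '{"translation":[[0,0.045,-0.6],[0,0,-0.6],[0,0,-0.5],[0,0,0],[0,0,0]],"spin":[0,0,0,0,0],"fingers":[1,1,1,1,1]}'
python3 - <<'E'
from see import *
s=vision.snapshot("side");c=s["color"][110:260,190:390,::-1];cv2.imwrite("pics/p8.png",cv2.resize(c,(800,600),interpolation=cv2.INTER_CUBIC))
E
```

```text
t: 47.72
ee_pos: [0.592, 0.3225, 0.0976]
tool_rot: [0.0, 0.672, 0.741, 0.001]
wrist_force: [0.3, -0.9, 0.2]
opening: 0.0856
```

View pics/p8.png

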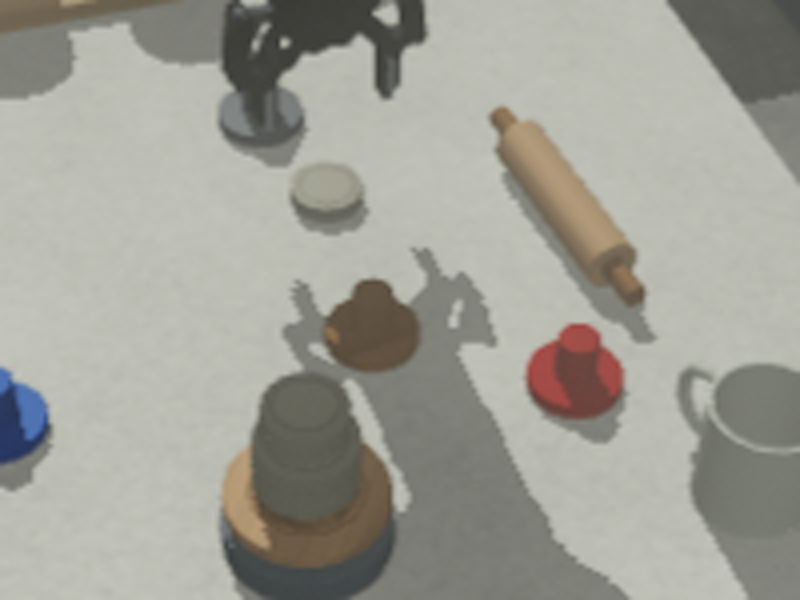

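Small 1 is unmoved at (328,188), and the stack is upright at (305,440).

```bash
python3 -m pendant '{"translation":[[-0.01,0,-0.4],[0,0,-0.4],[0,0,-0.25],[0,0,-0.13],[0,0,0]],"spin":[0,0,0,0,0],"fingers":[1,1,1,1,1]}'; python3 -m pendant '{"translation":[[0,0,0],[0,0,0],[0,0,0],[0,0,0],[0,0,0]],"spin":[0,0,0,0,0],"fingers":[-1,-1,-1,-1,-1]}';python3 -m pendant '{"translation":[[0,0,0.2],[0,0,0.4],[0,0,0.4],[0,0,0]],"spin":[0,0,0,0],"fingers":[-1,-1,-1,-1]}'
```

```text
t: 48.4
ee_pos: [0.5907, 0.3226, 0.0255]
tool_rot: [0.0, 0.672, 0.741, 0.0]
wrist_force: [0.4, -1.2, 0.2]
opening: 0.0854
t: 49.02
ee_pos: [0.5918, 0.323, 0.0271]
tool_rot: [0.001, 0.672, 0.741, 0.001]
wrist_force: [0.2, -0.4, 6.3]
opening: 0.0534
t: 49.52
ee_pos: [0.5929, 0.3235, 0.0896]
tool_rot: [0.001, 0.672, 0.741, 0.003]
wrist_force: [0.2, 0.4, 0.2]
opening: 0.0533
```

```bash
python3 -m pendant '{"translation":[[0,0,0.7],[0,0,0.7],[-0.2,-0.5,0.45],[-0.25,-0.7,0],[-0.25,-0.7,0],[-0.25,-0.7,0],[-0.25,-0.7,0],[-0.25,-0.7,0],[-0.23,-0.7,0],[-0.14,-0.45,0]],"spin":[0,0,0,0,0,0,0,0,0,0],"fingers":[-1,-1,-1,-1,-1,-1,-1,-1,-1,-1]}';python3 -m pendant '{"translation":[[-0.01,-0.04,0],[0,0,0],[0,0,0]],"spin":[0,0,0],"fingers":[-1,-1,-1]}'
```

```text
t: 50.78
ee_pos: [0.4802, 0.012, 0.1958]
tool_rot: [-0.0, 0.672, 0.74, -0.0]
wrist_force: [-0.7, -1.0, -0.7]
opening: 0.0533
t: 51.15
ee_pos: [0.4809, 0.012, 0.1962]
tool_rot: [-0.0, 0.671, 0.741, 0.0]
wrist_force: [0.4, 0.0, -1.4]
opening: 0.0532
```

```bash
python3 -m pendant '{"translation":[[0,-0.01,-0.25],[0,0,-0.2],[0,0,-0.1],[0,0,-0.04],[0,0,0],[0,0,0]],"spin":[0,0,0,0,0,0],"fingers":[-1,-1,-1,-1,-1,-1]}'; python3 -m pendant '{"translation":[[0,0,-0.035],[0,0,0]],"spin":[0,0],"fingers":[-1,-1]}'
```

```text
t: 51.9
ee_pos: [0.4811, 0.0104, 0.1613]
tool_rot: [0.0, 0.672, 0.741, 0.0]
wrist_force: [-0.1, 0.0, 0.2]
opening: 0.0533
t: 52.15
ee_pos: [0.4807, 0.0105, 0.1588]
tool_rot: [-0.0, 0.672, 0.741, -0.0]
wrist_force: [0.4, -0.1, -0.9]
opening: 0.0534
```

```bash
python3 -m pendant '{"translation":[[0,0,-0.02],[0,0,0],[0,0,0],[0,0,0],[0,0,0.3],[0,0,0.5],[0.2,0.3,0.1],[0.4,0.65,0],[0.4,0.65,0],[0.4,0.65,0]],"spin":[0,0,0,0,0,0,0,0,0,0],"fingers":[1,1,1,1,1,1,1,1,1,1]}'; python3 -m pendant '{"translation":[[0.21,0.42,0],[0,0,0],[0,0,0],[0,0,0]],"spin":[0,0,0,0],"fingers":[1,1,1,1]}'
python3 - <<'E'
from see import *
report();stack(.137,"q9")
a=[cv2.imread(f"pics/q9_{n}.png") for n in("top","side")];cv2.imwrite("pics/p9.png",np.hstack(a))
E
```

```text
t: 53.4
ee_pos: [0.566, 0.1468, 0.2134]
tool_rot: [0.001, 0.672, 0.741, 0.001]
wrist_force: [0.7, -1.0, 0.1]
opening: 0.0849
t: 53.9
ee_pos: [0.5772, 0.1698, 0.212]
tool_rot: [0.0, 0.672, 0.74, 0.0]
wrist_force: [-0.1, -0.4, -0.3]
opening: 0.0853
top stack [0.4794 0.0127 0.137 ] area 499.0
side stack [0.4786 0.0147 0.137 ] area 8811.0
```

View pics/p9.png

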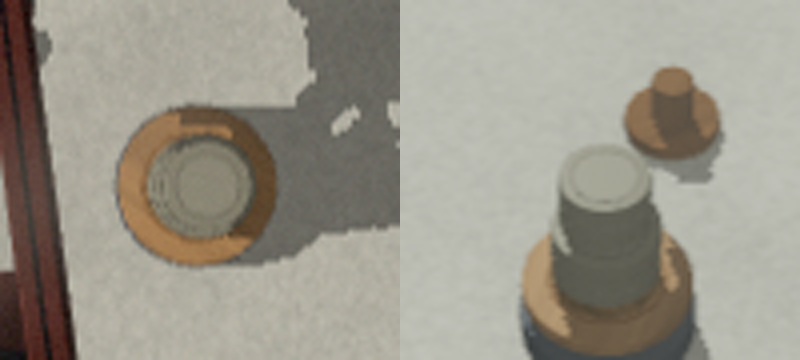

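The stack is upright, with the top disc at crop top (207,183) and side (605,178). I'll check those two numbers.

```bash
python3 - <<'E'
from see import *
for n,a,b in(("top",207,183.5),("side",205,178)):
    s=vision.snapshot(n);u,v=proj(s,(.4808,.0113,.137)).astype(int)
    print(n,ray(s,(u-50+a/4,v-45+b/4),.144).round(4))
E
python3 -m pendant '{"translation":[[0,0.01,-0.6],[0,0,-0.6],[0,0,-0.6],[0,0,-0.4],[0,0,0],[0,0,0]],"spin":[0,0,0,0,0,0],"fingers":[1,1,1,1,1,1]}'
```

```text
top [0.4802 0.0089 0.144 ]
side [0.4807 0.0072 0.144 ]
t: 54.95
ee_pos: [0.5782, 0.1714, 0.0807]
tool_rot: [0.0, 0.672, 0.741, 0.001]
wrist_force: [-0.8, -0.8, 0.4]
opening: 0.0848
```

```bash
python3 -m pendant '{"translation":[[0,0,-0.3],[0,0,-0.2],[0,0,-0.06],[0,0,0]],"spin":[0,0,0,0],"fingers":[1,1,1,1]}'; python3 -m pendant '{"translation":[[0,0,0],[0,0,0],[0,0,0],[0,0,0],[0,0,0],[0,0,0],[0,0,0]],"spin":[0,0,0,0,0,0,0],"fingers":[-1,-1,-1,-1,-1,-1,-1]}';python3 -m pendant '{"translation":[[0,0,0.2],[0,0,0.4],[0,0,0.4],[0,0,0]],"spin":[0,0,0,0],"fingers":[-1,-1,-1,-1]}'
```

```text
t: 55.45
ee_pos: [0.577, 0.1712, 0.0454]
tool_rot: [-0.0, 0.672, 0.741, -0.0]
wrist_force: [-0.5, 0.4, 0.1]
opening: 0.0853
t: 56.32
ee_pos: [0.5779, 0.1714, 0.0466]
tool_rot: [0.0, 0.672, 0.741, 0.0]
wrist_force: [0.2, -0.3, 5.4]
opening: 0.0286
t: 56.82
ee_pos: [0.5788, 0.1716, 0.1082]
tool_rot: [0.001, 0.672, 0.741, 0.002]
wrist_force: [0.7, 0.2, -1.0]
opening: 0.0282
```

```bash
python3 -m pendant '{"translation":[[0,0,0.7],[0,0,0.7],[0,0,0.5],[-0.3,-0.5,0.05],[-0.4,-0.65,0],[-0.4,-0.65,0],[-0.35,-0.6,0],[-0.16,-0.27,0],[0,0,0],[0,0,0]],"spin":[0,0,0,0,0,0,0,0,0,0],"fingers":[-1,-1,-1,-1,-1,-1,-1,-1,-1,-1]}';python3 -m pendant '{"translation":[[0,0,0],[0,0,0]],"spin":[0,0],"fingers":[-1,-1]}'
```

```text
t: 58.08
ee_pos: [0.4812, 0.0117, 0.2228]
tool_rot: [-0.0, 0.672, 0.741, 0.0]
wrist_force: [0.8, 0.4, -0.9]
opening: 0.0284
t: 58.32
ee_pos: [0.481, 0.0118, 0.2229]
tool_rot: [-0.0, 0.671, 0.741, 0.0]
wrist_force: [0.4, -0.4, -0.9]
opening: 0.0285
```

```bash
python3 -m pendant '{"translation":[[0,-0.01,-0.2],[0,0,-0.17],[0,0,-0.08],[0,0,-0.04],[0,0,0],[0,0,0]],"spin":[0,0,0,0,0,0],"fingers":[-1,-1,-1,-1,-1,-1]}'; python3 -m pendant '{"translation":[[0,0,-0.035],[0,0,0]],"spin":[0,0],"fingers":[-1,-1]}'
```

```text
t: 59.08
ee_pos: [0.481, 0.0104, 0.194]
tool_rot: [0.0, 0.672, 0.741, 0.0]
wrist_force: [0.1, -0.2, -0.7]
opening: 0.0282
t: 59.32
ee_pos: [0.4807, 0.0105, 0.1914]
tool_rot: [-0.0, 0.672, 0.741, -0.0]
wrist_force: [-0.2, 0.4, -0.4]
opening: 0.0279
```

```bash
python3 -m pendant '{"translation":[[0,0,-0.02],[0,0,0],[0,0,0],[0,0,0],[0,0,0],[0,0,0.2],[0,0,0.4],[0,0,0.5],[0,0,0.3],[0,0,0]],"spin":[0,0,0,0,0,0,0,0,0,0],"fingers":[0.5,1,1,1,1,1,1,1,1,1]}'
python3 -m pendant '{"translation":[[0,0.6,0],[0,0.6,0],[0,0.6,0],[0,0.6,0],[0,0,0],[0,0,0]],"spin":[0,0,0,0,0,0],"fingers":[-1,-1,-1,-1,-1,-1]}'
python3 - <<'E'
from see import *
stack(.15,"q10")
a=[cv2.imread(f"pics/q10_{n}.png") for n in("top","side")];cv2.imwrite("pics/p10.png",np.hstack(a))
E
```

```text
t: 60.58
ee_pos: [0.4817, 0.0104, 0.2762]
tool_rot: [0.002, 0.672, 0.741, 0.001]
wrist_force: [0.2, 0.3, -0.0]
opening: 0.0854
t: 61.32
ee_pos: [0.4803, 0.1541, 0.2732]
tool_rot: [-0.0, 0.672, 0.741, -0.001]
wrist_force: [-0.4, -0.1, -0.1]
opening: -0.0001
top no blob
side no blob
```

View pics/p10.png

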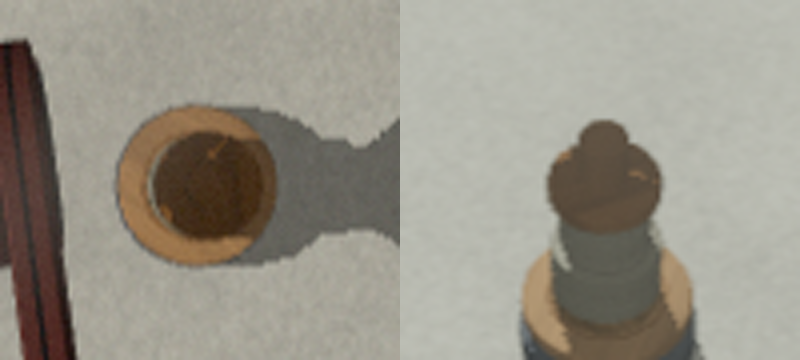

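The cover is upright and centred: top (208,185), side (604,180). Now I'll press with the fingers shut.

```bash
python3 -m pendant '{"translation":[[0,-0.6,0],[0,-0.6,0],[0,-0.6,0],[0.01,-0.5,0],[0,-0.09,0],[0,0,-0.35],[0,0,-0.35],[0,0,0],[0,0,0],[0,0,0]],"spin":[0,0,0,0,0,0,0,0,0,0],"fingers":[-1,-1,-1,-1,-1,-1,-1,-1,-1,-1]}'
python3 -m pendant '{"translation":[[0,0,-0.05],[0,0,-0.05],[0,0,0]],"spin":[0,0,0],"fingers":[-1,-1,-1]}'
```

```text
t: 62.68
ee_pos: [0.482, 0.0112, 0.2335]
tool_rot: [0.001, 0.672, 0.741, 0.001]
wrist_force: [0.2, -0.2, -0.2]
opening: -0.0004
t: 63.05
ee_pos: [0.4811, 0.0112, 0.2259]
tool_rot: [-0.0, 0.672, 0.741, -0.0]
wrist_force: [-1.0, 0.2, -0.4]
opening: 0.0005
```

```bash
for i in 1; do python3 -m pendant '{"translation":[[0,0,-0.05],[0,0,-0.05],[0,0,0]],"spin":[0,0,0],"fingers":[-1,-1,-1]}'; python3 -m pendant '{"translation":[[0,0,-0.04],[0,0,0]],"spin":[0,0],"fingers":[-1,-1]}'; done
```

```text
t: 63.42
ee_pos: [0.4811, 0.0111, 0.2199]
tool_rot: [-0.0, 0.672, 0.741, -0.0]
wrist_force: [0.3, -0.3, 1.0]
opening: -0.0
t: 63.68
ee_pos: [0.4812, 0.0111, 0.2177]
tool_rot: [-0.0, 0.672, 0.741, -0.0]
wrist_force: [0.2, 0.3, 0.3]
opening: -0.0001
```

```bash
python3 -m pendant '{"translation":[[0,0,-0.04],[0,0,0]],"spin":[0,0],"fingers":[-1,-1]}'; python3 -m pendant '{"translation":[[0,0,-0.03],[0,0,0]],"spin":[0,0],"fingers":[-1,-1]}';python3 -m pendant '{"translation":[[0,0,-0.03],[0,0,0]],"spin":[0,0],"fingers":[-1,-1]}'
```

```text
t: 63.92
ee_pos: [0.4812, 0.0111, 0.2153]
tool_rot: [-0.0, 0.672, 0.741, -0.0]
wrist_force: [-0.3, -0.4, 0.4]
opening: 0.0002
t: 64.18
ee_pos: [0.4816, 0.0111, 0.2142]
tool_rot: [0.0, 0.672, 0.741, 0.0]
wrist_force: [-1.6, -0.0, 3.8]
opening: -0.0004
t: 64.42
ee_pos: [0.4816, 0.0111, 0.2125]
tool_rot: [0.0, 0.672, 0.741, 0.0]
wrist_force: [-1.4, -0.2, 6.3]
opening: 0.0001
```

Contact is at about z 0.2147. The spring carries on from here for roughly another 6 mm.

```bash
python3 -m pendant '{"translation":[[0,0,-0.03],[0,0,-0.03],[0,0,0]],"spin":[0,0,0],"fingers":[-1,-1,-1]}'; python3 -m pendant '{"translation":[[0,0,-0.03],[0,0,0]],"spin":[0,0],"fingers":[-1,-1]}';python3 -m pendant '{"translation":[[0,0,-0.03],[0,0,0]],"spin":[0,0],"fingers":[-1,-1]}'
```

```text
t: 64.8
ee_pos: [0.4818, 0.011, 0.2094]
tool_rot: [0.001, 0.672, 0.741, 0.0]
wrist_force: [-1.0, -0.5, 9.0]
opening: 0.0
t: 65.05
ee_pos: [0.4819, 0.011, 0.2079]
tool_rot: [0.001, 0.672, 0.741, 0.0]
wrist_force: [-3.3, -0.5, 9.9]
opening: 0.0
t: 65.3
ee_pos: [0.4824, 0.011, 0.2071]
tool_rot: [0.001, 0.672, 0.741, 0.001]
wrist_force: [-3.9, -0.2, 13.0]
opening: -0.0001
```

```bash
python3 -m pendant '{"translation":[[0,0,-0.03],[0,0,0]],"spin":[0,0],"fingers":[-1,-1]}'; python3 -m pendant '{"translation":[[0,0,-0.03],[0,0,0]],"spin":[0,0],"fingers":[-1,-1]}'
```

```text
t: 65.55
ee_pos: [0.4834, 0.0109, 0.2071]
tool_rot: [0.002, 0.672, 0.741, 0.002]
wrist_force: [-6.1, 0.4, 22.3]
opening: -0.0002
t: 65.8
ee_pos: [0.4845, 0.0107, 0.2072]
tool_rot: [0.004, 0.672, 0.741, 0.002]
wrist_force: [-8.0, 0.6, 30.6]
opening: -0.0001
```

At the stop: z is fixed and force is rising. I'll ease slightly, hold, then release slowly.

```bash
python3 -m pendant '{"translation":[[0,0,0.02],[0,0,0],[0,0,0],[0,0,0],[0,0,0],[0,0,0],[0,0,0]],"spin":[0,0,0,0,0,0,0],"fingers":[-1,-1,-1,-1,-1,-1,-1]}'; python3 -m pendant '{"translation":[[0,0,0.03],[0,0,0.03],[0,0,0.04],[0,0,0.04],[0,0,0.04],[0,0,0.05],[0,0,0.05],[0,0,0.1],[0,0,0.2],[0,0,0.4]],"spin":[0,0,0,0,0,0,0,0,0,0],"fingers":[-1,-1,-1,-1,-1,-1,-1,-1,-1,-1]}'
python3 -m pendant '{"translation":[[0,0,0.4],[0,0.5,0],[0,0.6,0],[0,0.6,0],[0,0.6,0],[0,0,0],[0,0,0]],"spin":[0,0,0,0,0,0,0],"fingers":[-1,-1,-1,-1,-1,-1,-1]}'
python3 - <<'E'
from see import *
stack(.15,"q11")
a=[cv2.imread(f"pics/q11_{n}.png") for n in("top","side")];cv2.imwrite("pics/p11.png",np.hstack(a))
E
```

```text
t: 66.68
ee_pos: [0.4837, 0.0108, 0.2071]
tool_rot: [0.003, 0.672, 0.741, 0.002]
wrist_force: [-6.0, 0.5, 25.2]
opening: -0.0002
t: 67.92
ee_pos: [0.4808, 0.0112, 0.2612]
tool_rot: [-0.001, 0.672, 0.741, -0.001]
wrist_force: [0.7, 0.5, 0.9]
opening: 0.0003
t: 68.8
ee_pos: [0.4814, 0.1488, 0.2855]
tool_rot: [0.0, 0.672, 0.741, -0.0]
wrist_force: [-0.6, -0.0, 0.3]
opening: -0.0
top no blob
side no blob
```

View pics/p11.png

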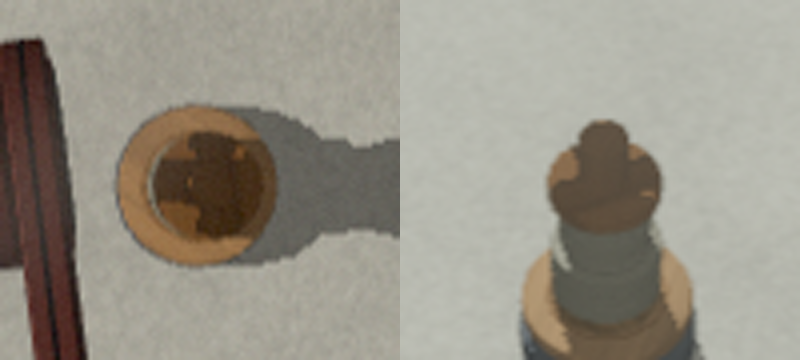

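The picture after release shows the stack standing as before on the raised plate: top (209,185), side (604,180). I'm handing it in.

```bash
python3 -c "
from rig import order; print(order.job_done())"
```

```text
the job is handed in; nothing more can be done
None
```

The coaster set is made up on the stand and handed in at about 69 s. From the bottom it is cork pad, three large coasters, three small coasters and the brown wooden cover.

**Press:** I pressed the cover's knob straight down with the fingers shut. The plate stopped after about 7.5 mm of travel, with force climbing to about 31 N (about 25 N through the roughly 0.9 s hold). I then released slowly. While pressing, the tool drifted about 3 mm sideways in x with up to 8 N of side force.

**Last check:** Pictures from both cameras after release show the stack upright on the raised plate, with the cover where it was before the press.

**Centring:** The individual pieces measured within about 1–4 mm of the plate's centre. The third large and the last small coaster sit about 2–4 mm toward −y. My automatic stack check found nothing once the cover was on, so that last check was by eye.

**Setbacks:**
- **Large coaster 3:** it was out of the gripper after the first lift, because I gripped too high, and lay about 45 mm from its first spot. It may also have been knocked, but I couldn't tell which. I measured it again, gripped lower and placed it.
- **Contact while placing:** some placements pressed on the stack with up to about 10 N.

The mug, bowl, roller and look-alike covers were never reached for. I did not measure them again at the end.

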